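Stand the cutting board back in its stand and swing the keeper down

TASK

The white cutting board has flopped forward in its stand: push its top edge back, using only the outside of the fingers, until it leans against the tall rear wires with its foot still in the channel. Then push the upright steel keeper arm over and fully down, until it lies level on its stop across the front of the board. Do not lift the board out of its channel, and leave the plates, the shaker and the spoon where they are.

Things in the scene. Friction and masses are not known exactly. Their poses are not given: they have to be found in the camera images.
- stand: Fixed cutting-board stand. Origin: centre of the base's underside, on the counter; +x to its rear (away from the robot), +y to its left, z up. Black base 200 (x) x 360 (y) x 12 mm high. A channel for the board's foot runs along y: 32 mm wide (x -16 to +16), floor at z 12, between lips 12 mm high, 6 mm thick. Post of the keeper: x -49 to -43, y +140 to +170, top at z 135.
- front_wires (a point): Midway between the tops of two short wires (radius 4 mm, at y -80 and +80 of the stand) that slope forward from x -21, z 39 to x -61, z 96 mm; the board starts leaning on them.
- rear_wires (a point): Middle of the cross wire (radius 4 mm) that joins the tops of the two tall rear wires (y -80 and +80), at x +49, z 160 mm of the stand. A board leaning on them tilts back 10 to 20 degrees.
- board: Loose white plastic board, 15 mm thick (own x, towards the stand's rear), 240 wide (own y), 180 high (own z), about 0.6 kg, on edge in the channel. Origin: centre of its lower edge face. Starts leaning forward (to the stand's -x) about 35 degrees. Hand slot 30 x 80 mm centred at own y -93, z 90; its middle is solid. Needs 2 to 6 N at the top edge; past vertical it falls back by itself.
- board_top (a point): Centre of the board's upper edge face, 180 mm from its origin. At the start at x about -95, z 165 mm in the stand's frame, z 192 when the board is vertical, x +30 to +60 mm once it leans on the rear wires.
- board_foot (a point): Centre of the board's lower edge face (same point as the board's origin); it stays in the channel, 12 to 20 mm above the counter.
- keeper (a joint): Angle (rad) of the keeper arm, a steel bar on the stand's left post, hinged about the stand's x. 0: up and leaning 20 degrees outward (+y of the stand); 0.349: straight up; grows as it is pushed over towards -y; 1.92: end stop, level across the front of the board, top face at z 128 mm. Stiff hinge (0.2 N m): stays where left. It cannot come down while the board leans forward.
- keeper_hinge (a point): Centre of the keeper's hinge, at x -34, y +155, z +120 mm in the stand's frame.
- keeper_tip (a point): Middle of the free end of the keeper bar, 190 mm from the hinge. The bar is 10 mm thick (x -39 to -29 mm of the stand) and 16 mm wide in the plane in which it swings.
- plates: Bystander: stack of white small plates 140 mm across, 59 mm high, to the right of the stand. Origin under its centre. Leave alone.
- shaker: Bystander: round metal shaker, 52 mm across, 92 mm high, standing in front of the stand's left part. Origin under its centre. Leave alone.
- spoon: Bystander: serving spoon 240 mm long, lying on the counter between the robot and the stand. Leave alone.
There are look-alikes about, which are no part of the job. There is more than one size of the board; the one meant has the size given above.

How it is judged:
On the way, in this order (a step that is already met when the one before it is completed fails the run):
1. the board leans back on the rear wires, its foot in the channel (x of board_top in the frame of stand between 0.02 and 0.09 m and x of board_foot in the frame of stand between -0.025 and 0.025 m and z of board_foot in the frame of stand below 0.03 m and y of board_foot in the frame of stand between -0.06 and 0.06 m and linear speed of board below 0.02 m/s), for 0.3 s.
2. the keeper is fully down, level on its stop (value of joint keeper above 1.84 rad), for 0.2 s.
At the end, for the whole second after the job is handed in: The board leans back at rest (top edge 20 to 90 mm behind the channel's centre line, foot in the channel and less than 30 mm above the counter), the keeper is within 0.08 rad of its end stop, and plates, shaker and spoon are within 30 mm of where they started, the shaker upright (all of step 1 and value of joint keeper above 1.84 rad and distance of each of plates, shaker, spoon from where it was at the start of the episode below 0.03 m and angle between shaker's own z axis and vertical below 0.2 rad); the robot touches nothing.
It fails at once if the board is lifted out of its channel (foot more than 35 mm above the counter) (z of board_foot in the frame of stand above 0.035 m).
It fails at once if the plates is disturbed (moved by more than 30 mm) (distance of plates from where it was at the start of the episode above 0.03 m).
It fails at once if the shaker is disturbed (moved by more than 30 mm) (distance of shaker from where it was at the start of the episode above 0.03 m).
It fails at once if the spoon is disturbed (moved by more than 30 mm) (distance of spoon from where it was at the start of the episode above 0.03 m).
It fails at once if the shaker is knocked over (angle between shaker's own z axis and vertical above 0.5 rad).
It also fails if it takes over 48 s, if anything falls off the work surface, if the arm or the gripper's body presses on something with over 40 N, if the wrist force passes 120 N, or if a joint passes its speed limit or range.

ROBOT

A 6-joint arm with a two-finger parallel gripper is mounted at the origin on the work surface. World frame = base frame: x ahead of the robot, y to its left, z up, the work surface at z = 0. Lengths are in m, angles in rad, forces in N, time in s.
With the tool pointing down it reaches from about 0.375 to 0.9 m from the base axis. Payload 3.1 kg.
Tool frame: the origin (TCP) lies at the centre of the arm's flange, where the gripper is bolted on; the fingertips stand 173 mm ahead of it and the grasp point (between the pads) lies 155 mm ahead of it; z points along the fingers, x is the direction in which the jaws open and shut, and the axes are right-handed (so a half turn about z gives the same grasp; the last joint's range is limited). The gripper opens to 85 mm and grips with 20 to 120 N. Pads are 22 mm wide; open, the fingers measure 114 mm over their backs; the gripper's body (76 mm by 85 mm) begins 54 mm behind the grasp point. The pads swing forward as they close: fully open they stand 13 mm farther back than shut.
Start: joints at [-1.325, 0.527, 1.433, -0, 1.181, -0.178], TCP at [0.257, -0.57, 0.405] pointing down, gripper open.
Joint ranges: [-3.08, 3.08], [-0.75, 2.2], [0.22, 2.44], [-1.43, 4.57], [0, 2.65], [-2.85, 2.85]. Speed limits (rad/s): [2.79, 2.79, 3.14, 3.14, 3.14, 3.14].

INTERFACE

Orientations are given as a unit quaternion [x, y, z, w].
In Python, from station import manip gives the robot as it stands.
- The arm moves only by the shell command python3 -m jog 'ROWS' [OPENING] [FORCE]. ROWS is JSON, a list that holds one entry, the list of rows, each a list of 4 numbers: the shift along the world's x, y, z in mm, then the turn about the world's z in degrees. A call has exactly 8 rows; each row shifts and turns the commanded pose from where the row before left it; what a row does not reach is not made up. A row lasts 1/8 s, in which the tool goes at most 62.5 mm and 10.7 degrees, less where a joint would pass 70% of its speed; a pose out of reach is approached as far as the arm can. A call is refused whole if a number of a shift passes 62.5 or a number of a turn 10.7, either way. A call with a gripper value outside its range is refused whole. OPENING is the opening in per cent of the stroke, from 0 (shut) to 100 (fully open), set as the call begins (- or left out, the last holds). The fingers move at their own pace and stop on an object; FORCE is the grip in N (left out, the last holds). Time passes only in rows, so rows that do not move let the fingers close, or fill a call up. It gives the time, the measured TCP pose, the force and the opening at its end, in the units of the state.
- manip.sense(): the state, without advancing time (a new reading comes with each control period).
- manip.snapshot(name): name is "side" or "top" or "wrist"; returns the picture (400x640x3 uint8, red, green, blue); there is no depth.
- manip.camera_info(name): a dict with "fx", "fy", "cx", "cy" (pixels), "R" (3x3) and "t" (3): a world point X has camera coordinates R X + t. Camera axes: x right, y down, z forward; pixel columns grow to the right and rows downward; lengths in m; the calibration is good to about 2 mm. A picture is of the moment at which its call begins: read the wrist's pose just before it. camera_info takes no time and is no camera call; for the wrist camera it gives the pose at the moment of the call.
- manip.sign_off(): hands the job in, once; it reports no verdict.
The state is a dict: "t": time; "q": joint angles; "qd": joint speeds; "tau": joint torques, N m; "tcp_pos": TCP position; "tool_rot": TCP orientation; "force": force on the tool from outside, world axes, zero at the start; "ft_torque": the same for the moment, N m; "finger_gap": opening from 0.0 (shut) to 1.0 (fully open).
Only numpy, scipy, OpenCV 4.12 (cv2) and the standard library are available. Lean on these libraries where they do the work, as an engineer would, in place of code of your own. Each camera call takes 0.05 s, during which the arm holds its last target. There are 200 camera calls.

## Working session

There is one attempt and no reset: what is moved stays moved. The work goes in short steps, Python scripts to look and compute and a shell command to move; the robot and the scene stay as the last step left them, time stands still between calls to the robot, and variables do not carry over. Pictures are saved under pics/ and viewed, about 8 in all and at most 12, crops included, and the job is handed in when it is done.

```bash
mkdir -p pics; ls; cat > h.py <<'E'
from station import manip
import numpy as np, cv2
def snap(n,f):
    im=manip.snapshot(n); cv2.imwrite('pics/'+f+'.png',im[:,:,::-1]); return im
def ray(n,u,v):
    c=manip.camera_info(n); R=np.array(c['R']);t=np.array(c['t'])
    return -R.T@t, R.T@np.array([(u-c['cx'])/c['fx'],(v-c['cy'])/c['fy'],1])
def plane(n,u,v,z):
    o,d=ray(n,u,v); return o+d*(z-o[2])/d[2]
def tri(a,b):
    o1,d1=ray(*a);o2,d2=ray(*b)
    s=np.linalg.lstsq(np.c_[d1,-d2],o2-o1,rcond=None)[0]
    p,q=o1+s[0]*d1,o2+s[1]*d2; return (p+q)/2,np.linalg.norm(p-q)
def proj(n,X):
    c=manip.camera_info(n); x=np.array(c['R'])@np.array(X)+c['t']
    return np.array([c['fx']*x[0]/x[2]+c['cx'],c['fy']*x[1]/x[2]+c['cy']])
E
python3 - <<'E'
from h import *
a=snap('side','side0'); b=snap('top','top0')
for n in ('side','top'):
    c=manip.camera_info(n);print(n,c['fx'],-np.array(c['R']).T@c['t'],np.array(c['R'])[2])
s=manip.sense();print({k:np.round(v,3) for k,v in s.items()})
E
```

```text
pics
side 374.48877461213493 [0.26890755 0.86607309 0.72505367] [ 0.22376566 -0.8202386  -0.52643858]
top 448.02197131999117 [0.46175181 0.01098048 1.35921055] [ 0.03052039 -0.00228716 -0.99953153]
{'t': np.float64(0.1), 'q': array([-1.325,  0.528,  1.434,  0.   ,  1.181, -0.179]), 'qd': array([-0.   , -0.001, -0.002,  0.001,  0.001, -0.002]), 'tau': array([-0.0000e+00, -4.4330e+01, -1.7859e+01, -0.0000e+00,  4.0000e-03,
        0.0000e+00]), 'tcp_pos': array([ 0.257, -0.569,  0.404]), 'tool_rot': array([ 0.84 , -0.543, -0.001, -0.001]), 'force': array([-0.568,  0.658,  0.391]), 'ft_torque': array([-0.039,  0.028, -0.023]), 'finger_gap': np.float64(1.002)}
```

View pics/side0.png

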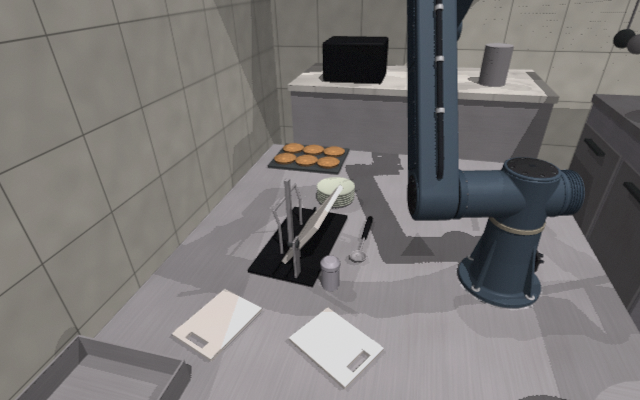

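View pics/top0.png

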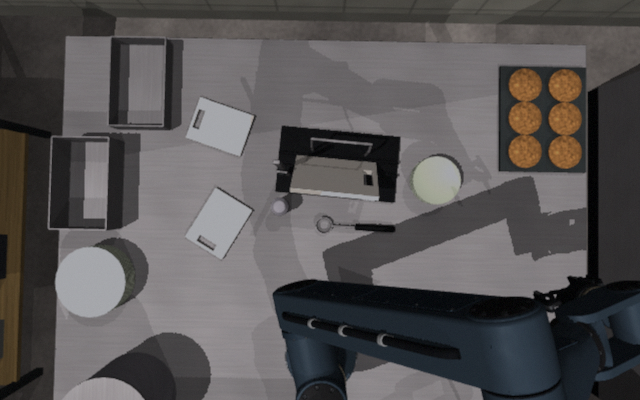

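The side view shows the stand near (300,240) with the board leaning in it, the keeper at (295,255) and the shaker at (330,272). There are three white boards in the top view. The one in the stand is at (335,178), and two smaller boards lie flat on the counter at (220,126) and (218,222). The one in the stand is the one meant, as it is on edge in the channel and leans forward. I'll confirm that in an enlarged crop.

```bash
python3 - <<'E'
from h import *
b=cv2.imread('pics/top0.png')[110:250,260:480]; s=cv2.imread('pics/side0.png')[165:305,240:400]
cv2.imwrite('pics/crop0.png',np.hstack([cv2.resize(x,(400,int(x.shape[0]*400/x.shape[1])))[:254] if 0 else cv2.resize(x,None,fx=f,fy=f,interpolation=cv2.INTER_CUBIC) for x,f in((b,2),(s,2))]))
# base outline
im=cv2.imread('pics/top0.png'); m=(im.max(2)<22).astype(np.uint8); m[:115]=0;m[230:]=0;m[:,:265]=0;m[:,410:]=0
m=cv2.morphologyEx(m,cv2.MORPH_OPEN,np.ones((3,3)))
n,l,st,_=cv2.connectedComponentsWithStats(m); print(st[1:])
c=np.argwhere(m)[:,::-1].astype(np.float32); r=cv2.minAreaRect(c); bx=cv2.boxPoints(r); print(r,bx)
P=np.array([plane('top',u,v,.012) for u,v in bx]);print(P.round(3)); print(np.linalg.norm(np.diff(P,axis=0),axis=1),P.mean(0))
print('small boards',[np.linalg.norm(plane('top',*p,.015)-plane('top',*q,.015)).round(3) for p,q in(((201,97),(255,110)),((201,97),(186,141)),((220,187),(252,208)))])
E
```

```text
[[ 280  127  119   75 3325]
 [ 283  162    5    4   16]
 [ 283  176    5    6   28]
 [ 367  176    5    9   40]
 [ 380  197    5    4   19]
 [ 356  225   13    5   64]
 [ 370  225   25    5  106]]
((337.74017333984375, 179.23828125), (120.71835327148438, 95.8123550415039), 4.969740390777588) [[273.45782 221.73546]
 [281.758   126.28332]
 [402.02252 136.7411 ]
 [393.72235 232.19324]]
[[ 0.396  0.149  0.012]
 [ 0.684  0.13   0.012]
 [ 0.659 -0.234  0.012]
 [ 0.371 -0.212  0.012]]
[0.28874075 0.36459819 0.28875511] [ 0.52750457 -0.04187983  0.012     ]
small boards [np.float64(0.168), np.float64(0.14), np.float64(0.115)]
```

View pics/crop0.png

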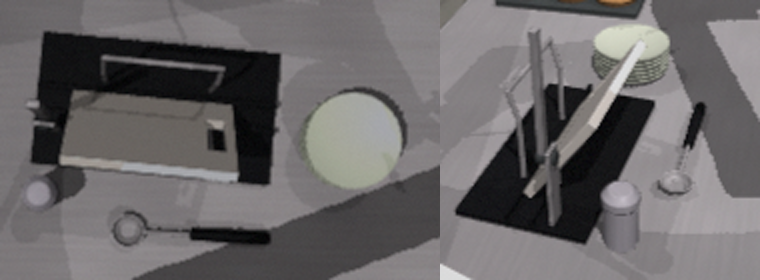

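The crop confirms it: the board in the stand has its slot at the right end and leans forward with its top edge towards the robot. The two flat boards measure about 168 x 140 mm, so they are the wrong size. The keeper stands at the left, and the shaker is just in front and to the left. The base fit picked up the spoon handle, so I'll redo it with the main component only and locate the other items.

```bash
cat >> h.py <<'E'
def stand():
    im=cv2.imread('pics/top0.png'); m=(im.max(2)<22).astype(np.uint8); m[:115]=0;m[210:]=0;m[:,:265]=0;m[:,410:]=0
    c=np.argwhere(cv2.morphologyEx(m,cv2.MORPH_OPEN,np.ones((3,3))))[:,::-1].astype(np.float32)
    bx=cv2.boxPoints(cv2.minAreaRect(c)); bx=bx+np.sign(bx-bx.mean(0))*.5
    P=np.array([plane('top',u,v,.012) for u,v in bx]); return P
E
python3 - <<'E'
from h import *
P=stand();print(P.round(3),np.linalg.norm(np.diff(P,axis=0),axis=1).round(3),P.mean(0).round(4))
# order by y: left pair
i=np.argsort(-P[:,1]); L=P[i[:2]].mean(0);Rr=P[i[2:]].mean(0); y=(L-Rr)[:2];y/=np.linalg.norm(y);x=np.array([y[1],-y[0]]);o=P.mean(0)[:2]
print('yaw deg',np.degrees(np.arctan2(x[1],x[0])))
w=lambda a,b,c:np.r_[o+x*a+y*b,c]
for n,p in dict(top=(-.095,0,.165),topL=(-.095,.12,.165),topR=(-.095,-.12,.165),hinge=(-.034,.155,.12),tip=(-.034,.155+.19*np.sin(.349),.12+.19*np.cos(.349)),rear=(.049,0,.16)).items():
    X=w(*p);print(n,X.round(3),'top px',proj('top',X).round(),'side px',proj('side',X).round())
loc=lambda X:((X[:2]-o)@x,(X[:2]-o)@y)
for n,p,z in(('shaker',(280,206),.09),('plates',(437,180),.059),('spoonL',(316,224),.0),('spoonR',(395,229),.0)):
    X=plane('top',*p,z);print(n,X.round(3),np.round(loc(X),3))
E
```

```text
[[ 0.49   0.146  0.012]
 [ 0.687  0.131  0.012]
 [ 0.66  -0.227  0.012]
 [ 0.462 -0.21   0.012]] [0.198 0.359 0.198] [ 0.5746 -0.0402  0.012 ]
yaw deg -4.427869702394677
top [ 0.48  -0.033  0.165] top px [336. 194.] side px [330. 202.]
topL [0.489 0.087 0.165] top px [292. 190.] side px [316. 224.]
topR [ 0.471 -0.152  0.165] top px [381. 198.] side px [341. 183.]
hinge [0.553 0.117 0.12 ] top px [282. 167.] side px [290. 242.]
tip [0.558 0.182 0.299] top px [249. 159.] side px [274. 195.]
rear [ 0.623 -0.044  0.16 ] top px [341. 141.] side px [284. 196.]
shaker [0.445 0.123 0.09 ] [-0.142  0.153]
plates [ 0.527 -0.329  0.059] [-0.025 -0.291]
spoonL [0.391 0.021 0.   ] [-0.188  0.047]
spoonR [ 0.38  -0.218  0.   ] [-0.181 -0.192]
```

```bash
python3 - <<'E'
from h import *
P=stand();o=P.mean(0)[:2];a=np.radians(-4.43);x=np.array([np.cos(a),np.sin(a)]);y=np.array([-x[1],x[0]])
for k in(-.349,-.2,0,.1):
    print(k,[proj(c,np.r_[o+x*-.034+y*(.155-.19*np.sin(k)),.12+.19*np.cos(k)]).round() for c in('top','side')])
E
python3 -m jog '[[[20,60,0,7.66],[20,60,0,7.66],[20,60,0,7.66],[20,60,0,7.66],[20,60,0,7.66],[20,60,0,7.66],[20,60,0,7.66],[20,60,0,7.66]]]' 0 60
```

```text
-0.349 [array([249., 159.]), array([274., 195.])]
-0.2 [array([260., 160.]), array([279., 187.])]
0 [array([275., 161.]), array([285., 178.])]
0.1 [array([283., 162.]), array([289., 175.])]
t: 1.1
tcp_pos: [0.4154, -0.0934, 0.4047]
tool_rot: [0.999, -0.037, 0.0, 0.0]
force: [1.7, -0.8, 0.1]
finger_gap: 0.001
```

```bash
python3 -m jog '[[[0,10,-10,0],[0,15,-14,0],[3,15,-14,0],[3,10,-14,0],[3,10,-14,0],[3,0,-14,0],[0,0,-10,0],[0,0,0,0]]]'
python3 - <<'E'
from h import *
s=snap('side','side1')[140:300,230:430]; w=snap('wrist','w1')
cv2.imwrite('pics/v1.png',np.hstack([cv2.resize(s,(400,320)),cv2.resize(w,(400,320))])[:,:,::-1])
print(np.round(manip.sense()['tcp_pos'],4),manip.sense()['force'])
E
```

```text
t: 2.1
tcp_pos: [0.4268, -0.0359, 0.3139]
tool_rot: [0.999, -0.039, -0.001, -0.0]
force: [-1.2, -0.1, -0.7]
finger_gap: 0.001
[ 0.4271 -0.0358  0.3147] [-0.29797147  0.85184941  0.49331456]
```

View pics/v1.png

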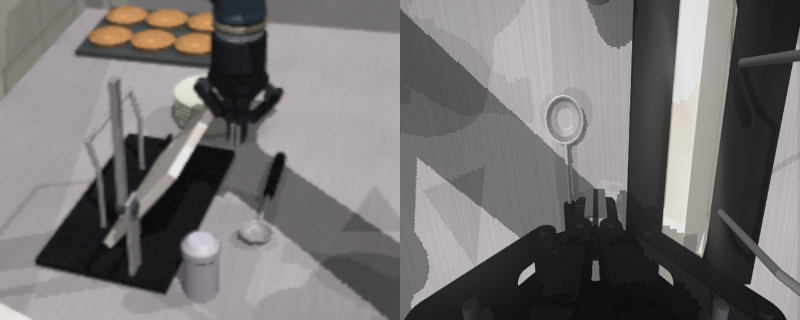

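The side view shows the closed fingertips at about (237,135) in the crop, just in front of the middle of the board's top edge. The wrist view shows the edge to the right, with the spoon clear below. Now I'll push along the stand's +x.

```bash
python3 -m jog '[[[10,-1,0,0],[10,0,0,0],[8,-1,0,0],[8,-1,0,0],[8,0,0,0],[8,-1,0,0],[8,-1,0,0],[8,0,0,0]]]'
```

```text
t: 3.2
tcp_pos: [0.4958, -0.0406, 0.3151]
tool_rot: [0.999, -0.039, 0.0, 0.0]
force: [-8.5, -2.7, 20.8]
finger_gap: -0.001
```

```bash
python3 -m jog '[[[8,0,1,0],[8,-1,1,0],[8,-1,1,0],[8,0,1,0],[8,-1,1,0],[6,0,1,0],[6,-1,0,0],[6,0,0,0]]]'
python3 - <<'E'
from h import *
s=snap('side','side2')[140:300,230:430]; w=snap('top','top2')[100:228,250:410]
cv2.imwrite('pics/v2.png',np.hstack([cv2.resize(s,(400,320)),cv2.resize(w,(400,320))])[:,:,::-1])
E
```

```text
t: 4.2
tcp_pos: [0.5574, -0.0452, 0.3268]
tool_rot: [0.999, -0.039, 0.009, 0.002]
force: [-3.5, 1.1, 28.1]
finger_gap: -0.0
```

View pics/v2.png

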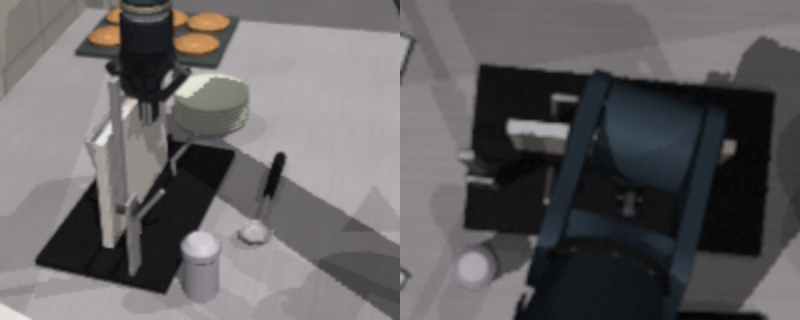

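The side view shows the board almost upright, with its left top corner at (95,140) and its foot in the channel. The 28 N upward force suggests the edge is rubbing against the finger base. I'll ease the tool up a little and keep pushing.

```bash
python3 -m jog '[[[0,0,6,0],[0,0,6,0],[0,0,4,0],[3,0,4,0],[4,-1,0,0],[5,0,0,0],[5,0,0,0],[5,-1,0,0]]]'
```

```text
t: 5.3
tcp_pos: [0.5755, -0.0463, 0.3405]
tool_rot: [0.999, -0.039, -0.0, -0.0]
force: [-0.6, -0.6, -0.7]
finger_gap: 0.001
```

```bash
python3 -m jog '[[[-10,0,6,0],[-16,1,10,0],[-16,1,11,0],[-16,1,11,0],[-17,1,11,0],[-17,2,11,0],[-18,2,11,0],[-18,0,11,0]]]'
python3 - <<'E'
from h import *
s=snap('side','side3')[140:300,230:430]; w=snap('top','top3')[100:228,250:410]
cv2.imwrite('pics/v3.png',np.hstack([cv2.resize(s,(400,320)),cv2.resize(w,(400,320))])[:,:,::-1])
E
```

```text
t: 6.3
tcp_pos: [0.4457, -0.0381, 0.4236]
tool_rot: [0.999, -0.039, 0.0, 0.0]
force: [-0.6, -0.7, -0.8]
finger_gap: -0.004
```

View pics/v3.png

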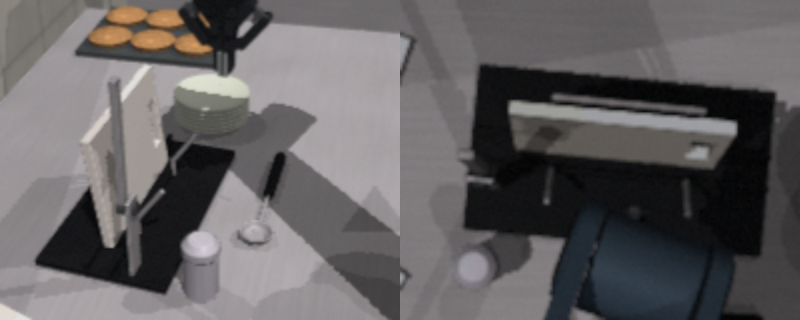

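The board now leans back on the rear wires, with its top edge at about (622,118) in the top crop. The foot is in the channel, and the shaker, spoon and plates haven't moved. The keeper stands about straight up, with its tip at (115,82) in the side crop. I'll check the board numerically, then go round the keeper to its left side.

```bash
python3 - <<'E'
from h import *
o=stand().mean(0)[:2];a=np.radians(-4.43);x=np.array([np.cos(a),np.sin(a)]);y=np.array([-x[1],x[0]])
for u,v in((338.8,147),(293,144.5),(384,150.5)):
    X=plane('top',u,v,.187)[:2]-o;print('top edge stand xy',(X@x).round(3),(X@y).round(3))
E
python3 -m jog '[[[0,20,0,0],[2,28,0,0],[2,30,0,0],[2,30,0,0],[2,30,0,0],[2,30,0,0],[2,28,0,0],[2,20,0,0]]]'
```

```text
top edge stand xy 0.028 0.006
top edge stand xy 0.024 0.126
top edge stand xy 0.03 -0.113
t: 7.4
tcp_pos: [0.4613, 0.1789, 0.4226]
tool_rot: [0.999, -0.038, 0.0, -0.0]
force: [-0.4, 0.7, -0.1]
finger_gap: 0.001
```

```bash
python3 -m jog '[[[12,0,0,0],[14,-1,0,0],[14,-1,0,0],[14,-1,0,0],[14,-1,0,0],[14,-1,0,0],[11,0,0,0],[0,0,0,0]]]'
python3 - <<'E'
from h import *
s=snap('side','side4')[110:270,210:410]; w=snap('wrist','w4')
cv2.imwrite('pics/v4.png',np.hstack([cv2.resize(s,(400,320)),cv2.resize(w,(400,320))])[:,:,::-1])
E
```

```text
t: 8.4
tcp_pos: [0.5549, 0.1726, 0.4226]
tool_rot: [0.999, -0.039, 0.0, -0.0]
force: [0.0, 0.9, 0.4]
finger_gap: 0.0
```

View pics/v4.png

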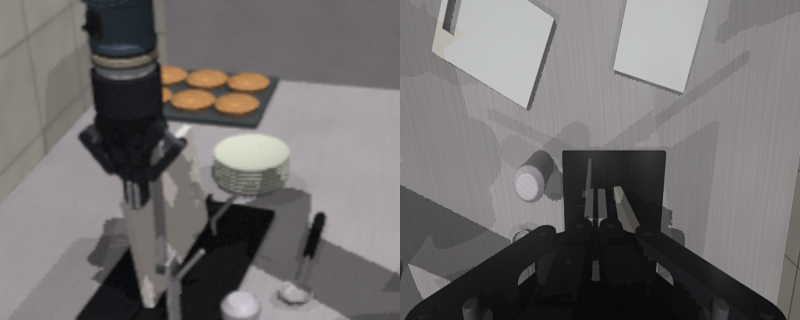

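The gripper is beside the keeper on its left, in the stand frame at x -36 mm and y +211 mm, with the shaker clear. Now I'll swing the keeper over along its arc, starting with the approach and the first 15 degrees.

```bash
python3 -m jog '[[[-1,-10,0,0],[-1,-10,0,0],[-1,-10,0,0],[0,-8,0,0],[-1,-8,0,0],[0,-8,0,0],[-1,-8,-1,0],[0,-9,-1,0]]]'
```

```text
t: 9.5
tcp_pos: [0.5489, 0.1013, 0.4205]
tool_rot: [0.999, -0.039, -0.0, -0.0]
force: [-0.6, 1.9, -1.1]
finger_gap: -0.002
```

```bash
python3 -m jog '[[[-1,-8,-2,0],[0,-8,-3,0],[-1,-8,-3,0],[-1,-8,-3,0],[0,-7,-4,0],[-1,-7,-5,0],[-1,-7,-5,0],[0,-7,-5,0]]]'
```

```text
t: 10.5
tcp_pos: [0.544, 0.0413, 0.3902]
tool_rot: [0.999, -0.039, -0.0, -0.0]
force: [0.1, 1.5, 0.9]
finger_gap: 0.004
```

The contact force is about 1.5 N, which matches the hinge friction. Next are the remaining 45 degrees.

```bash
python3 -m jog '[[[-1,-8,-8,0],[0,-8,-9,0],[-1,-7,-9,0],[0,-6,-10,0],[0,-5,-10,0],[0,-4,-11,0],[0,-3,-11,0],[0,-2,-10,0]]]'
```

```text
t: 11.5
tcp_pos: [0.5421, -0.0015, 0.3119]
tool_rot: [0.999, -0.039, -0.0, -0.0]
force: [-1.5, 0.5, 1.4]
finger_gap: -0.0
```

```bash
python3 -m jog '[[[0,-1,-6,0],[0,0,-5,0],[0,0,-2,0],[0,0,-2,0],[0,0,0,0],[0,0,0,0],[0,0,0,0],[0,0,0,0]]]'
python3 - <<'E'
from h import *
s=snap('side','side5')[140:300,230:430]; w=snap('wrist','w5')
cv2.imwrite('pics/v5.png',np.hstack([cv2.resize(s,(400,320)),cv2.resize(w,(400,320))])[:,:,::-1])
E
```

```text
t: 12.5
tcp_pos: [0.5421, -0.0023, 0.3011]
tool_rot: [0.999, -0.038, 0.001, 0.001]
force: [-6.3, -0.3, 22.7]
finger_gap: -0.004
```

View pics/v5.png

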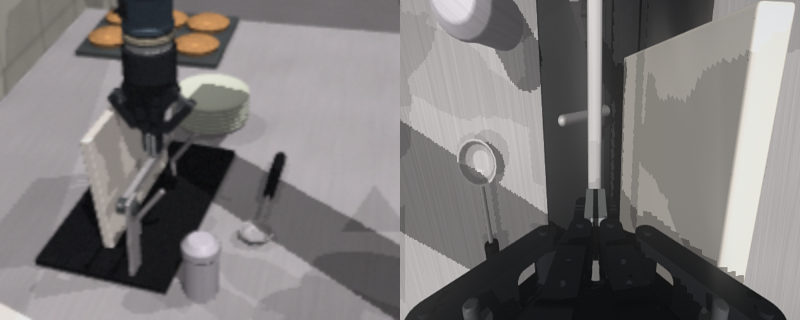

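The side view shows the keeper level across the front, with its hinge at (128,203). The fingers press it at 23 N with the tip at z 0.128, which is the stop height. The board is still leaning back. Now I'll lift clear and retract.

```bash
python3 -m jog '[[[0,0,8,0],[0,0,14,0],[0,0,18,0],[-20,0,18,0],[-30,-10,14,0],[-35,-40,10,0],[-30,-50,0,0],[-10,-50,0,0]]]'
```

```text
t: 13.6
tcp_pos: [0.4156, -0.1529, 0.3803]
tool_rot: [0.999, -0.038, -0.0, -0.0]
force: [1.1, -1.1, 0.5]
finger_gap: -0.004
```

```bash
python3 -m jog '[[[-3,-60,0,0],[-3,-60,0,0],[-3,-60,0,0],[-3,-60,0,0],[-3,-30,0,0],[0,0,0,0],[0,0,0,0],[0,0,0,0]]]'
python3 - <<'E'
from h import *
s=snap('side','side6')[140:300,230:430]; w=snap('top','top6')[100:240,250:470]
cv2.imwrite('pics/v6.png',np.hstack([cv2.resize(s,(400,320)),cv2.resize(w,(400,255))[:,:] if 0 else cv2.copyMakeBorder(cv2.resize(w,(400,255)),0,65,0,0,cv2.BORDER_CONSTANT)])[:,:,::-1])
t=manip.sense();print(t['t'],t['force'])
o=stand().mean(0)[:2];a=np.radians(-4.43);x=np.array([np.cos(a),np.sin(a)]);y=np.array([-x[1],x[0]])
A=cv2.imread('pics/top6.png').astype(int)
for c in (300,320,360):  # brightest run along column = top edge face
    col=A[135:160,c].min(1); print(c,col)
for th in(1.4,1.491,1.571): print(th,[proj(n,np.r_[o+x*-.034+y*(.155-.19*np.sin(th)),.12+.19*np.cos(th)]).round(1) for n in('top','side')])
E
```

```text
t: 14.6
tcp_pos: [0.4024, -0.4208, 0.3797]
tool_rot: [0.999, -0.038, -0.0, -0.001]
force: [-0.0, 0.2, 0.8]
finger_gap: -0.003
14.7 [-0.42686311 -0.16085087  0.16076157]
300 [ 18  17  18  20  20  75 151 179 180 179 181 148 104 103 105 105 101 102
 102 100  90  81  91 102  76]
320 [ 16  16  15  79 121  94  37  79 155 180 181 182 174 142 102 104 103 104
 102 101 104 102  90  81  92]
360 [  8   9  11   6   6   5  21  87 116  77  14 129 180 179 179 180 161 120
 101 101 102 103 102 101 102]
1.4 [array([350.2, 172.8]), array([313.4, 196.9])]
1.491 [array([350.6, 173.3]), array([313.8, 201.5])]
1.571 [array([350.4, 173.6]), array([314. , 205.6])]
```

View pics/v6.png

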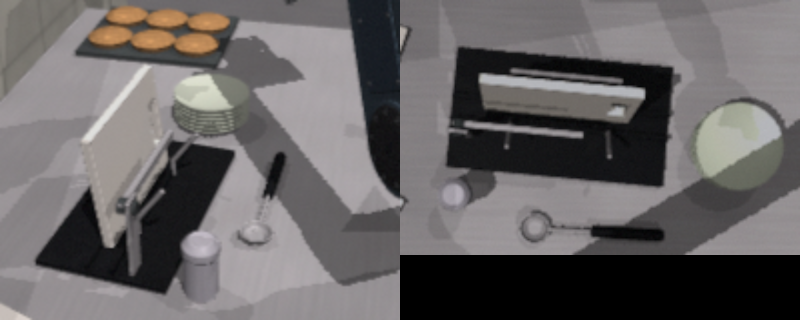

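The keeper lies level: its tip is at about (312,209) in the side view, against a predicted (314,206) when level. The board leans back, and the shaker (280,206), plates and spoon are where they started. One numeric check of the board's top edge, then I'll hand in.

```bash
python3 - <<'E'
from h import *
o=stand().mean(0)[:2];a=np.radians(-4.43);x=np.array([np.cos(a),np.sin(a)]);y=np.array([-x[1],x[0]])
for u,v in((300,143.7),(320,145.4),(360,148.9)):
    X=plane('top',u,v,.19)[:2]-o;print('top edge stand xy',(X@x).round(4),(X@y).round(3))
for v,u in((139-.6,320),(143,360)):
    X=plane('top',u,v,.16)[:2]-o;print('wire stand x',(X@x).round(4))
A,B=[cv2.imread(f'pics/{f}.png',0).astype(int) for f in('top0','top6')]
for n,(r,c) in dict(shaker=(slice(195,218),slice(268,294)),plates=(slice(150,210),slice(405,468)),spoon=(slice(210,236),slice(310,400))).items(): print(n,'mean abs diff',abs(A[r,c]-B[r,c]).mean().round(1))
E
```

```text
top edge stand xy 0.027 0.108
top edge stand xy 0.0275 0.055
top edge stand xy 0.0282 -0.05
wire stand x 0.05
wire stand x 0.0478
shaker mean abs diff 20.3
plates mean abs diff 26.3
spoon mean abs diff 20.5
```

The top edge reads 27 mm behind the channel line, which is inside the 20 to 90 mm window but about 15 mm less than I'd expect for a board resting on the wires. I'll check the foot in an enlarged side crop before handing in.

```bash
cat > g.py <<'E'
from h import *
o=stand().mean(0)[:2];a=np.radians(-4.43);x=np.array([np.cos(a),np.sin(a)]);y=np.array([-x[1],x[0]])
def W(a,b,c): return np.r_[o+x*a+y*b,c]
def onY(n,u,v,yy):
    q,d=ray(n,u,v); s=(yy-(q[:2]-o)@y)/(d[:2]@y); X=q+s*d; return np.r_[(X[:2]-o)@x,X[2]].round(4)
E
python3 - <<'E'
from g import *
s=cv2.imread('pics/side6.png')[165:275,250:325]
s=cv2.resize(s,None,fx=5.4,fy=5.4,interpolation=cv2.INTER_NEAREST)
def mk(p,c):
    q=((proj('side',p)-(250,165)+.5)*5.4).astype(int); cv2.circle(s,tuple(int(i) for i in q),3,c,-1)
for xx in(-.016,.016):
    for yy in(.18,.126,.12): mk(W(xx,yy,.012),(0,0,255))
for p in((-.022,.18,.024),(.022,.18,.024)): mk(W(*p),(0,255,255))
for yy in(-.08,.08): mk(W(.049,yy,.16),(0,255,0))
mk(W(-.034,.155,.12),(255,0,0));mk(W(-.1,.18,.012),(255,0,255));mk(W(.1,.18,.012),(255,0,255))
cv2.imwrite('pics/v7.png',s); print(s.shape)
E
```

```text
(594, 405, 3)
```

View pics/v7.png

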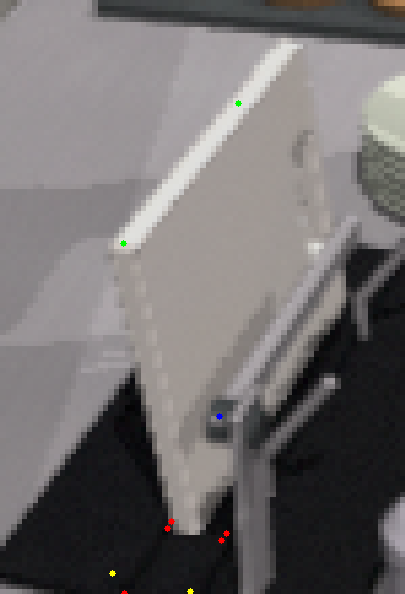

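```bash
python3 - <<'E'
from g import *
f=lambda u,v:(250+u/5.4-.5,165+v/5.4-.5)
for n,p in dict(topRear=(110,248),topFront=(138,247),botRear=(170,532),botFront=(200,533)).items():
    print(n,[onY('side',*f(*p),yy) for yy in(.122,.127)])
for c in(293,297): print(cv2.imread('pics/top6.png')[136:156,c].min(1))
# top-left rear corner triangulated: top view left end of edge
A=cv2.imread('pics/top6.png'); m=(A.min(2)>150).astype(np.uint8); m[:135]=0;m[160:]=0;m[:,:285]=0;m[:,:]=m; m[:,395:]=0
c=np.argwhere(m)[:,::-1]; print(c.min(0),c.max(0)); bx=cv2.boxPoints(cv2.minAreaRect(c.astype(np.float32)));print(bx)
for b in bx:
    for z in(.187,):X=plane('top',*b,z)[:2]-o;print((X@x).round(4),(X@y).round(4))
s=f(110,248)
for b in bx[:2]: print(tri(('top',*b),('side',*s)))
print('initial top edge'); A=cv2.imread('pics/top0.png');print(A[185:203,336].min(1))
E
```

```text
topRear [array([0.0347, 0.1854]), array([0.032, 0.189])]
topFront [array([0.0191, 0.1889]), array([0.0165, 0.1925])]
botRear [array([0.0165, 0.006 ]), array([0.0139, 0.0107])]
botFront [array([-0.0014,  0.0099]), array([-0.0039,  0.0146])]
[ 18  17  18  16  60  80  96 113 114  85  49  45  40  31  19  16  17  14
  19  18]
[ 17  18  18  20 118 172 180 180 179 165 122 103 104 103 102 103 101 101
 100  89]
[294 141] [383 159]
[[293.082   152.09837]
 [294.13937 140.46724]
 [383.40164 148.58199]
 [382.34427 160.21312]]
0.0037 0.1241
0.0344 0.1243
0.0352 -0.111
0.0045 -0.111
(array([0.60005378, 0.08753741, 0.19288647]), np.float64(0.027123411486385814))
(array([0.61810964, 0.08095987, 0.18689978]), np.float64(0.0008288026380385449))
initial top edge
[ 96  98  95  95  97  98  93 138 165 167 166 119  90 119 118 118 118 119]
```

The foot is in the channel, at x about +7 mm and against the rear lip. However, the board tilts back only about 6 degrees, wedged on the rear lip, with a gap of roughly 13 mm to the cross wire. Its top edge is in the judged window, but it isn't leaning on the wires as asked. I'll nudge it gently back above the lowered keeper.

```bash
python3 -m jog '[[[9,38,0,0],[9,50,0,0],[9,50,0,0],[9,50,0,0],[9,50,0,0],[9,50,0,0],[9,50,0,0],[9,50,0,0]]]'
```

```text
t: 15.7
tcp_pos: [0.474, -0.0321, 0.3801]
tool_rot: [0.999, -0.038, 0.0, 0.0]
force: [-0.2, -0.8, 0.2]
finger_gap: 0.002
```

```bash
python3 -m jog '[[[8,0,-6,0],[12,-1,-7,0],[12,-1,-7,0],[12,-1,-7,0],[12,-1,-7,0],[12,-1,-7,0],[10,-1,0,0],[4,0,0,0]]]'
```

```text
t: 16.7
tcp_pos: [0.557, -0.0405, 0.3388]
tool_rot: [0.999, -0.039, 0.0, 0.0]
force: [0.2, -0.5, 0.0]
finger_gap: -0.001
```

```bash
python3 -m jog '[[[4,0,0,0],[4,-1,0,0],[4,0,0,0],[4,0,0,0],[4,-1,0,0],[4,0,0,0],[4,0,0,0],[2,0,0,0]]]'
```

```text
t: 17.7
tcp_pos: [0.5863, -0.0424, 0.3387]
tool_rot: [0.999, -0.039, -0.0, 0.0]
force: [-1.8, -0.5, 1.0]
finger_gap: 0.0
```

```bash
python3 -m jog '[[[2,0,0,0],[2,-1,0,0],[2,0,0,0],[0,0,0,0],[0,0,0,0],[0,0,0,0],[0,0,0,0],[0,0,0,0]]]'
```

```text
t: 18.7
tcp_pos: [0.5918, -0.0432, 0.3384]
tool_rot: [0.999, -0.039, -0.001, -0.0]
force: [-3.4, 1.2, -1.8]
finger_gap: 0.0
```

```bash
python3 -m jog '[[[2,0,0,0],[2,0,0,0],[1,0,0,0],[0,0,0,0],[0,0,0,0],[0,0,0,0],[0,0,0,0],[0,0,0,0]]]'
```

```text
t: 19.7
tcp_pos: [0.5947, -0.0433, 0.3385]
tool_rot: [0.999, -0.038, -0.005, 0.0]
force: [-12.3, 0.8, 3.0]
finger_gap: -0.006
```

The force has risen to 12 N with almost no further travel, so the board is against the wires. Retracting.

```bash
python3 -m jog '[[[-8,0,0,0],[-14,1,3,0],[-16,1,6,0],[-20,1,8,0],[-30,2,10,0],[-30,-5,10,0],[-30,-30,5,0],[-20,-50,0,0]]]'
```

```text
t: 20.7
tcp_pos: [0.4275, -0.1227, 0.3819]
tool_rot: [0.999, -0.037, 0.001, 0.0]
force: [0.8, -0.9, -0.6]
finger_gap: 0.001
```

```bash
python3 -m jog '[[[-3,-60,0,0],[-3,-60,0,0],[-3,-60,0,0],[-3,-60,0,0],[-3,-50,0,0],[-3,-40,0,0],[0,0,0,0],[0,0,0,0]]]'
python3 - <<'E'
from g import *
s=snap('side','side8')[140:300,230:430]; w=snap('top','top8')[100:240,250:470]
cv2.imwrite('pics/v8.png',np.hstack([cv2.resize(s,(400,320)),cv2.copyMakeBorder(cv2.resize(w,(400,255)),0,65,0,0,cv2.BORDER_CONSTANT)])[:,:,::-1])
A=cv2.imread('pics/top8.png')
for c in(300,320,360):
    r=np.flatnonzero(A[135:160,c].min(1)>150)+135; r=r[r<r[0]+8]; X=plane('top',c,r.mean(),.188)[:2]-o; print(c,r,'top edge stand x',(X@x).round(4))
print(manip.sense()['t'])
E
```

```text
t: 21.7
tcp_pos: [0.4108, -0.4525, 0.3809]
tool_rot: [0.999, -0.039, 0.0, -0.0]
force: [-0.0, 0.1, -0.1]
finger_gap: 0.003
300 [136 137 138 139] top edge stand x 0.0435
320 [138 139 140 141 142] top edge stand x 0.0419
360 [142 143 144 145 146] top edge stand x 0.0413
21.8
```

View pics/v8.png

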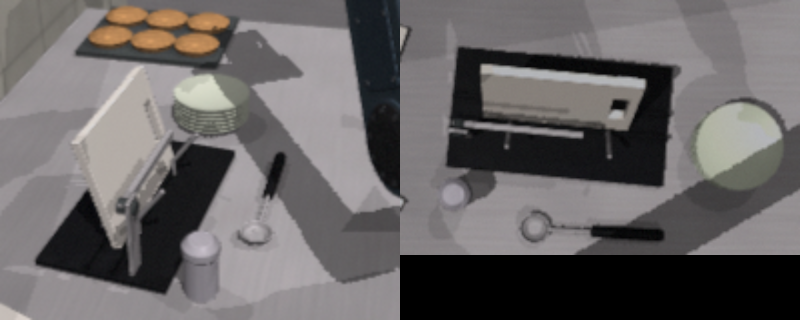

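The top edge now reads 42 mm behind the channel line, which is where a board on the cross wire should be. The foot is still in the channel, at about (115,243) in the side crop. The keeper is still level, and the shaker, spoon and plates look unmoved. Handing in.

```bash
python3 -c "
from station import manip
print(manip.sign_off())"
```

```text
the job is handed in; nothing more can be done
None
```

The board now leans back on the rear wires with its foot in the channel, and the keeper lies level on its stop across the front. I handed the job in at about 22 s of the 48 s allowed; sign-off gives no verdict.

- **Board:** I pushed the top edge back with the outside of the closed fingers. During that push I saw about 28 N upward on the tool, probably the edge rubbing the finger base, so I raised the tool and went on.
- **Keeper:** I swung it over and down until the fingertips read 0.128 m, its stop height, at 23 N.
- **A check that disagreed:** after the keeper was down, the board's top edge was only 27 mm behind the channel line. That is inside the judged window, but the board was wedged on the rear lip and not on the wires. I pushed it back above the keeper until the force rose to 12 N against the wires. If the 27 mm reading was too high, step 1 may have counted only after the keeper was down.
- **Last look:** the top edge was 41 to 44 mm behind the channel line and the keeper still level. The shaker, plates and spoon looked unmoved by eye, and the arm was clear of everything. A before/after pixel comparison of those three, made before that second push, was inconclusive, probably because the arm's shadow had moved.

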